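# Lock a row of sample bottles in the shaker trough

### The arm

A 6-joint arm with a two-finger parallel gripper is mounted at the origin on the work surface. World frame = base frame: x ahead of the robot, y to its left, z up, the work surface at z = 0. Lengths are in mm, angles in rad, forces in N, time in s.
With the tool pointing down it reaches from about 425 to 950 mm from the base axis. Payload 3.5 kg.
Tool frame: the origin (TCP) lies at the very end of the fingers, on their centre line; the grasp point (between the pads) lies ctrl.grasp_offset behind it (ctrl.grasp_offset is the distance from the TCP to the grasp point, in mm); z points along the fingers, y is the line along which they close (so a half turn about z gives the same grasp; the last joint's range is limited). The gripper opens to 85 mm and grips with 20 to 120 N. Pads are 22 mm wide; open, the fingers measure 114 mm over their backs; the gripper's body (76 mm by 85 mm) begins 54 mm behind the grasp point. The pads swing forward as they close: fully open they stand 13 mm farther back than shut.
Start: joints at [1.086, 0.286, 1.577, -0, 1.279, -0.15], TCP at [221.755, 637.519, 231.325] pointing down, gripper open.
Joint ranges: [-2.77, 2.77], [-0.9, 2.22], [0.21, 2.48], [-1.53, 4.67], [0.24, 2.81], [-2.84, 2.84]. Speed limits (rad/s): [2.79, 2.79, 3.14, 3.14, 3.14, 3.14].

### API

Orientations are given as [roll, pitch, yaw] about the fixed x, y, z axes, in that order (R = Rz(yaw) Ry(pitch) Rx(roll)).
In Python, from cell import ctrl gives the robot as it stands. Calls block until the motion is done:
- ctrl.move_to(position, orientation): joint-space move of the TCP to a pose.
- ctrl.movel(position, rot=None, rate=150, contact_N=None): straight line of the TCP; rot=None keeps the orientation; rate is the mean speed in mm/s. With contact_N (N) it stops when the force on the tool has changed by that much, and returns True; else False.
- ctrl.set_joints(angles): joint-space move.
- ctrl.open_gripper() and ctrl.grasp(force=None): open the fingers fully, or close them until they stop; force is the grip in N (None keeps the last).
- ctrl.wait(seconds).
- ctrl.inverse_kinematics(position, orientation): joint angles nearest the present ones, or None.
- ctrl.get_state(): the state.
- ctrl.camera(name): name is "side" or "top"; returns a dict with "color" (480x640x3 uint8, red, green, blue), "fovy" (degrees; the focal length in pixels is half the picture's height over the tangent of half this angle, whatever the lens; pixels are square), "cx", "cy" (the principal point, pixels), "distortion" ([k1, k2, p1, p2, k3] as OpenCV has them; the pictures are not rectified), "R" (3x3) and "t" (3): a world point X has camera coordinates R X + t. Camera axes: x right, y down, z forward; pixel columns grow to the right and rows downward; lengths in mm; the calibration is good to about 2 mm. A picture is of the moment at which its call begins. There is no depth.
A pose or a line that the arm cannot do raises ctrl.Unreachable and nothing moves.
- ctrl.close_job(): hands the job in; it is judged then, once.
Trained networks look in the newest picture that a camera, given by its name, has taken for a name from the list of things; names that differ only in an ending like _2 or _b are one class to them, and where a whole thing is asked for, a point or a joint stands for the part that bears it (a point fixed in the world has none). Each returns a list of dicts, best first, with "confidence" (0 to 1); they miss things now and then, are a little off and sometimes report something else, mostly with a low value. They report only what shows in the picture. A call takes as long as a camera call. They do not tell look-alikes from the thing itself.
- ctrl.spot_in(camera, name): "extent" ([left, top, right, bottom] in pixels, round what is visible of it).
The state is a dict: "time": time; "q": joint angles; "qd": joint speeds; "tau": joint torques, N m; "eef_pos": TCP position; "tool_rot": TCP orientation; "force": force on the tool from outside, world axes, zero at the start; "moment": the same for the moment, N m; "opening": opening from 0.0 (shut) to 1.0 (fully open); "grasp_force": force on a finger pad.
Only numpy, scipy, OpenCV 4.12 (cv2) and the standard library are available. Lean on these libraries where they do the work, as an engineer would, in place of code of your own. Each camera call takes 0.05 s, during which the arm holds its last target. There are 200 camera calls.

### The job

Get the shaker loaded for its run: stand the last blue-capped sample bottle from the bench at the open end of the row in the trough and push the row of four up so no gaps are left. Then set the orange wedge, upright, between that bottle and the sloping end stop and press it firmly down so it jams and the row is locked tight. Leave the reagent bottle and the beaker where they stand.

Things in the scene. Friction and masses are not known exactly. Their poses are not given: they have to be found in the camera images.
- trough_floor (a point): Middle of the floor of the steel bottle trough on top of the fixed white bench shaker (housing 300 x 270 mm; this floor is 106 mm above the bench). z up; y runs along the row, from the flat stop to the sloping stop; x runs across the trough. Two side rails, 48 mm apart, run the whole length: upright to 15 mm above the floor, then lips flared outward to 23 mm (about 60 mm apart at their tops).
- flat_stop (a point): Foot of the upright flat end stop (44 mm wide, 60 mm high), the point at floor level in the middle of its inner face, 106 mm to -y of trough_floor; same axes. With the row tight against it the four bottle axes stand 22, 66, 110 and 154 mm from this face along +y.
- sloped_stop (a point): Foot of the sloping end stop (44 mm wide, 60 mm high, leaning outward by 1 in 7), the point at floor level in the middle of its inner face, 200.3 mm along +y from flat_stop; its face is 8.6 mm farther out at the top. Axes as trough_floor.
- row1_mid (a point): First bottle in the trough, nearest the flat stop: square white bottle, blue round screw cap: body 44 x 44 mm, 66 mm tall, cap 34 mm across from 70 to 86 mm; the point is on its upright axis, 43 mm above its underside; z up. At the start small gaps, 9 to 12 mm in all, lie in the row.
- row2_mid (a point): Second bottle in the row, same make.
- row3_mid (a point): Third bottle in the row, same make; the place beyond it is open.
- last_mid (a point): The last bottle, standing on the bench: same make as the three in the trough; 0.08 to 0.17 kg.
- last: The same last bottle, origin at the centre of its underside.
- row1: First bottle, underside centre.
- row2: Second bottle, underside centre.
- row3: Third bottle, underside centre.
- wedge_mid (a point): Orange plastic wedge standing on its foot on the bench: 90 mm tall, 44 mm wide (x), foot 26 mm thick (y). Its -y face is flat and upright (goes to the bottle); its +y face tapers 1 in 7 out to 35 mm thick at 62 mm height. Above it a ribbed grip head, 40 mm (x) by 26 mm (y), from 62 to 90 mm, its middle 3 mm to +y. The point is 45 mm above the centre of the foot; z up.
- wedge: The same wedge, origin at the centre of its foot; 0.08 to 0.13 kg. It goes in with its y axis along the trough's y. Beside a tight row it jams with its foot about 12 mm above the trough floor, its origin 189 mm along +y from flat_stop, and holds by friction once pressed with 10 to 20 N. Between stop and bottle there is room for its foot only when the row is closed up.
- shaker: The bench shaker, fixed; origin at the middle of its underside on the bench, axes as trough_floor.
- reagent: Bystander: round amber reagent bottle, 60 mm across, 115 mm tall; origin underside centre.
- beaker: Bystander: glass beaker, 68 mm across, 85 mm tall; origin underside centre.
Mind the look-alikes: they are no part of the job. What is shaped like the row1 but red or yellow is not meant. Of the things shaped like the wedge, the orange one is meant.

How it is judged:
By the outcome, as a careful person would: the job done as asked, in the order asked, and still so for the second after the job is handed in, with the robot touching nothing.
It also fails if it takes over 72 s, if anything falls off the work surface, if the arm or the gripper's body presses on something with over 40 N, if the wrist force passes 120 N, or if a joint passes its speed limit or range.

## Working session

There is one attempt and no reset: what is moved stays moved. The work goes in short steps, each a Python script; the robot and the scene stay as the last script left them, time stands still between calls to the robot, and variables do not carry over. Pictures are saved under pics/ and viewed, at most 10 in all, crops included, and the job is handed in when it is done.

```bash
mkdir -p pics; ls
python3 - <<'E'
from cell import ctrl
import cv2,numpy as np
print(ctrl.grasp_offset, ctrl.get_state()['tool_rot'])
for c in("side","top"):
    k=ctrl.camera(c); cv2.imwrite(f"pics/{c}0.png",k["color"][:,:,::-1])
    print(c,k["fovy"],k["cx"],k["cy"],k["distortion"],k["R"].tolist() if hasattr(k["R"],'tolist') else k["R"],k["t"])
    for n in("last","row1","wedge","shaker","reagent","beaker","trough_floor","last_mid","wedge_mid","flat_stop","sloped_stop"):
        print(n,[(np.round(d["extent"]).astype(int).tolist(),round(d["confidence"],2)) for d in ctrl.spot_in(c,n)])
E
```

```text
pics
18.700000000000003 [-3.13921135e+00 -3.19071358e-04  2.80679576e+00]
side 55.120449270972756 322.166234831105 240.64701991984185 [-0.11788589  0.          0.          0.          0.        ] [[0.7891304593805942, -0.6142246023798538, 0.0011206734952737536], [-0.47326839137667454, -0.6091967053618925, -0.6363147050791379], [0.3915228573167944, 0.5016049361873608, -0.7714287654676656]] [-384.26559551  322.03387579  873.04817987]
last [([394, 389, 433, 437], 0.85), ([359, 236, 390, 280], 0.62)]
row1 [([367, 344, 394, 381], 0.98), ([332, 204, 359, 248], 0.93), ([343, 222, 375, 260], 0.88), ([270, 146, 298, 186], 0.69), ([401, 308, 432, 349], 0.58), ([392, 393, 434, 431], 0.18)]
wedge [([208, 191, 231, 220], 0.97), ([185, 178, 210, 206], 0.92), ([231, 204, 253, 237], 0.67), ([346, 221, 373, 260], 0.2), ([334, 205, 359, 248], 0.15)]
shaker [([260, 191, 439, 338], 0.68)]
reagent [([458, 328, 500, 370], 0.61)]
beaker [([267, 146, 297, 183], 0.61)]
trough_floor [([264, 192, 436, 341], 0.57)]
last_mid [([394, 396, 430, 436], 0.77)]
wedge_mid [([205, 185, 232, 224], 0.8), ([233, 198, 252, 
[... 610 characters left out ...]
], 0.98), ([422, 259, 448, 286], 0.85), ([419, 208, 444, 236], 0.64), ([361, 212, 386, 239], 0.58), ([343, 209, 365, 239], 0.57)]
wedge [([186, 276, 206, 297], 0.82), ([218, 266, 238, 291], 0.64), ([150, 289, 174, 312], 0.57)]
shaker [([276, 159, 402, 301], 0.83), ([324, 212, 342, 232], 0.54)]
reagent [([462, 183, 492, 213], 0.95), ([168, 184, 204, 214], 0.63)]
beaker [([170, 185, 201, 215], 0.74)]
trough_floor [([273, 156, 398, 304], 0.85)]
last_mid [([469, 268, 495, 293], 0.73), ([184, 280, 204, 297], 0.66)]
wedge_mid [([146, 289, 176, 311], 0.66), ([218, 269, 239, 290], 0.63), ([188, 279, 204, 298], 0.54)]
flat_stop [([272, 159, 398, 302], 0.67)]
sloped_stop [([273, 159, 398, 299], 0.74)]
```

Run:
```python
import cv2
s=cv2.imread("pics/side0.png")[130:450,170:520]; t=cv2.imread("pics/top0.png")[150:320,140:510]
cv2.imwrite("pics/s1.png",cv2.resize(s,None,fx=1.87,fy=1.87,interpolation=cv2.INTER_CUBIC))
cv2.imwrite("pics/t1.png",cv2.resize(t,None,fx=2.16,fy=2.16,interpolation=cv2.INTER_CUBIC))
```

```text
(no output)
```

View pics/s1.png

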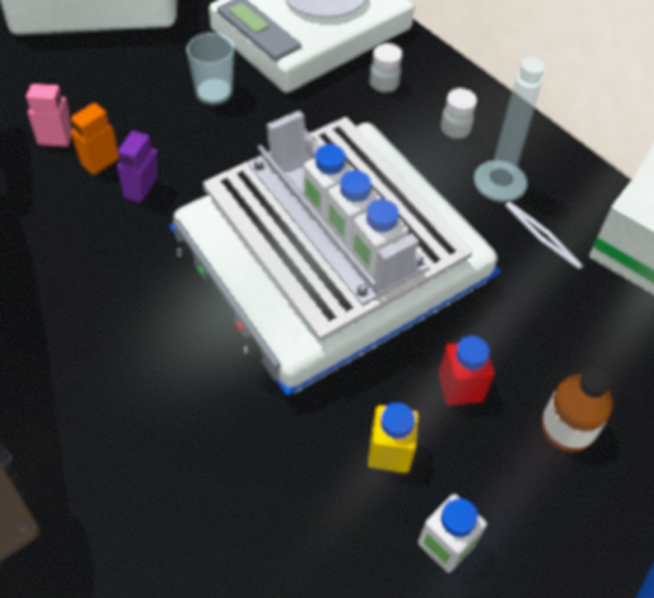

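View pics/t1.png

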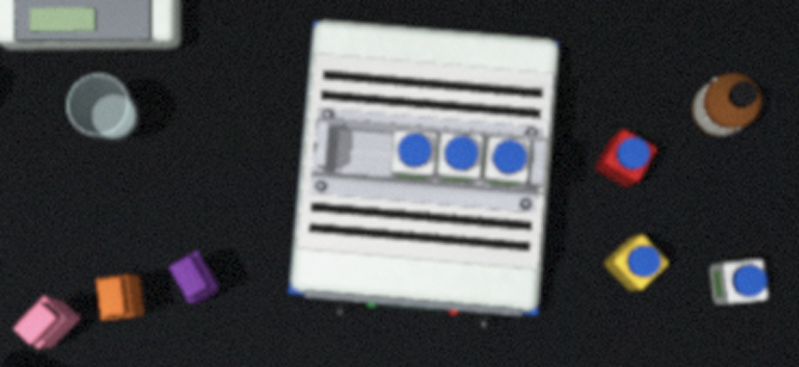

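The top view (crop scale 2.16) shows the trough running along image columns, with the sloped stop on the left at crop (325,148) and the flat stop on the right at (535,160). The white bottle to use is at (740,282), and the orange wedge at (120,297) stands between the pink and purple ones. The detections agree with the picture, so next I'll fit silhouettes in both views.

```bash
cat > h.py <<'E'
import numpy as np, cv2
from scipy.optimize import minimize
from cell import ctrl
def proj(k,P):
    f=240/np.tan(np.radians(k["fovy"])/2); K=np.array([[f,0,k["cx"]],[0,f,k["cy"]],[0,0,1.]])
    return cv2.projectPoints(np.asarray(P,float).reshape(-1,1,3),cv2.Rodrigues(np.array(k["R"]))[0],np.array(k["t"],float),K,np.array(k["distortion"],float))[0][:,0]
def box(x0,x1,y0,y1,z0,z1): return np.array([[x,y,z] for x in(x0,x1) for y in(y0,y1) for z in(z0,z1)],float)
a=np.linspace(0,2*np.pi,25)[:-1]
circ=lambda r,z:np.c_[r*np.cos(a),r*np.sin(a),0*a+z]
WEDGE=[np.array([[x,y,z] for x in(-22,22) for y,z in((-13,0),(13,0),(-13,62),(22,62))],float),box(-20,20,-10,16,62,90)]
CAP=[np.r_[circ(17,70),circ(17,86)]]
BOTTLE=[box(-22,22,-22,22,0,66)]+CAP
def place(parts,x,y,yaw,z=0):
    c,s=np.cos(yaw),np.sin(yaw); R=np.array([[c,-s,0],[s,c,0],[0,0,1]])
    return [p@R.T+[x,y,z] for p in parts]
def sil(k,parts,S=4):
    m=np.zeros((480*S,640*S),np.uint8)
    for p in parts: cv2.fillConvexPoly(m,cv2.convexHull(np.round((proj(k,p)+.5)*S).astype(np.int32)),255)
    return cv2.resize(m,(640,480),interpolation=cv2.INTER_AREA)/255.
def fit(ks,masks,mk,p0,step):
    def cost(p):
        c=0
        for k,m in zip(ks,masks):
            s=sil(k,mk(p)); c+=1-np.minimum(s,m).sum()/np.maximum(s,m).sum()
        return c
    p0=np.array(p0,float); sx=np.vstack([p0]+[p0+np.eye(len(p0))[i]*step[i] for i in range(len(p0))])
    r=minimize(cost,p0,method="Nelder-Mead",options=dict(initial_simplex=sx,xatol=.02,fatol=1e-4,maxiter=250))
    return r.x,r.fun
def ray(k,uv,z):
    from scipy.optimize import fsolve
    return fsolve(lambda q:proj(k,[[q[0],q[1],z]])[0]-uv,[600,0])
def comp(m,uv):
    n,l=cv2.connectedComponents(m.astype(np.uint8)); u,v=map(int,np.round(uv))
    w=l[v-6:v+7,u-6:u+7]; i=np.bincount(w[w>0]).argmax(); return (l==i).astype(float)
def hsv(k): return cv2.cvtColor(k["color"],cv2.COLOR_RGB2HSV).astype(int)
def orange(k): H=hsv(k); return (H[...,0]>4)&(H[...,0]<18)&(H[...,1]>140)&(H[...,2]>50)
def blue(k): H=hsv(k); return (H[...,0]>104)&(H[...,0]<122)&(H[...,1]>140)&(H[...,2]>70)
def bright(k,t=55): return k["color"].max(2)>t
E
cat > m.py <<'E'
from h import *
ks=[ctrl.camera("side"),ctrl.camera("top")]
T=ks[1]
# wedge
q=ray(T,[196,287],45); M=[comp(orange(k),proj(k,[[*q,45]])[0]) for k in ks]
print("wedge masks",[m.sum() for m in M],q)
for y0 in np.arange(-3,3,np.pi/4):
    p,c=fit(ks,M,lambda p:place(WEDGE,p[0],p[1],p[2]),[*q,y0],[8,8,.3]); print("W",np.round(p,3),round(c,4))
q=ray(T,[481,281],43); M=[comp(bright(k,60),proj(k,[[*q,43]])[0]) for k in ks]
print("last masks",[m.sum() for m in M],q)
for y0 in(-.5,0,.5):
    p,c=fit(ks,M,lambda p:place(BOTTLE,p[0],p[1],p[2]),[*q,y0],[8,8,.3]); print("L",np.round(p,3),round(c,4))
caps=[]
for uv in((331,220),(353,221),(375,223)) :
    uv=(140+{331:415,353:462,375:510}[uv[0]]/2.16,150+{331:150,353:153,375:157}[uv[0]]/2.16)
    q=ray(T,uv,106+86); M=[comp(blue(k),proj(k,[[*q,192]])[0]) for k in ks]
    p,c=fit(ks,M,lambda p:place(CAP,p[0],p[1],0,106),q,[5,5]); caps.append(p); print("cap",np.round(p,2),round(c,4),[m.sum() for m in M])
caps=np.array(caps)
q=ray(T,[337,230],106); M=[]
for k in ks:
    m=comp(bright(k,75),proj(k,[[*(q+[-110,0]),100]])[0]).astype(np.uint8); m=cv2.morphologyEx(m,cv2.MORPH_OPEN,np.ones((5,5)))
    cs=max(cv2.findContours(m,0,2)[0],key=cv2.contourArea); m=cv2.drawContours(m*0,[cs],-1,1,-1); M.append(m.astype(float))
for dims in((300,270),(270,300)):
    p,c=fit(ks,M,lambda p:place([box(-dims[0]/2,dims[0]/2,-dims[1]/2,dims[1]/2,0,p[3])],p[0],p[1],p[2])+[x for cc in caps for x in place(BOTTLE,cc[0],cc[1],p[2],106)],[*q,-.05,95],[8,8,.1,8]); print("S",dims,np.round(p,3),round(c,4))
E
python3 m.py
```

```text
wedge masks [np.float64(729.0), np.float64(433.0)] [407.72193601 318.69171924]
W [407.391 323.857  -2.999] 0.3203
W [407.317 323.95   -2.974] 0.3253
W [405.254 320.279  -0.966] 0.3898
W [405.362 320.85   -0.985] 0.3885
W [4.08601e+02 3.19859e+02 1.55000e-01] 0.1818
W [4.08006e+02 3.19282e+02 1.55000e-01] 0.1818
W [409.517 322.403   2.197] 0.4642
W [408.477 322.473   2.438] 0.4633
last masks [np.float64(1015.0), np.float64(550.0)] [ 415.39273547 -353.82692184]
L [ 4.17141e+02 -3.57453e+02  7.30000e-02] 0.1534
L [ 4.17119e+02 -3.57475e+02  7.10000e-02] 0.1518
L [ 4.17374e+02 -3.57137e+02  7.30000e-02] 0.1566
cap [ 5.4958e+02 -4.0000e-02] 0.5164 [np.float64(189.0), np.float64(152.0)]
cap [545.43 -46.64] 0.6564 [np.float64(162.0), np.float64(154.0)]
cap [541.33 -96.28] 0.6927 [np.float64(165.0), np.float64(154.0)]
S (300, 270) [ 5.44506e+02 -1.09400e+01 -9.70000e-02  8.16600e+01] 0.1233
S (270, 300) [ 5.44925e+02  4.30200e+00 -9.30000e-02  9.11260e+01] 0.315
```

Run:
```python
import cv2,numpy as np
s=cv2.imread("pics/side0.png");t=cv2.imread("pics/top0.png")
f=lambda i,x,y,w,h,n:cv2.resize(i[y:y+h,x:x+w],(n,300),interpolation=cv2.INTER_CUBIC)
cv2.imwrite("pics/z1.png",np.vstack([np.hstack([f(s,190,180,60,45,400),f(t,170,265,60,45,400)]),np.hstack([f(s,290,180,120,90,400),f(t,270,175,120,90,400)])]))
```

```text
(no output)
```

View pics/z1.png

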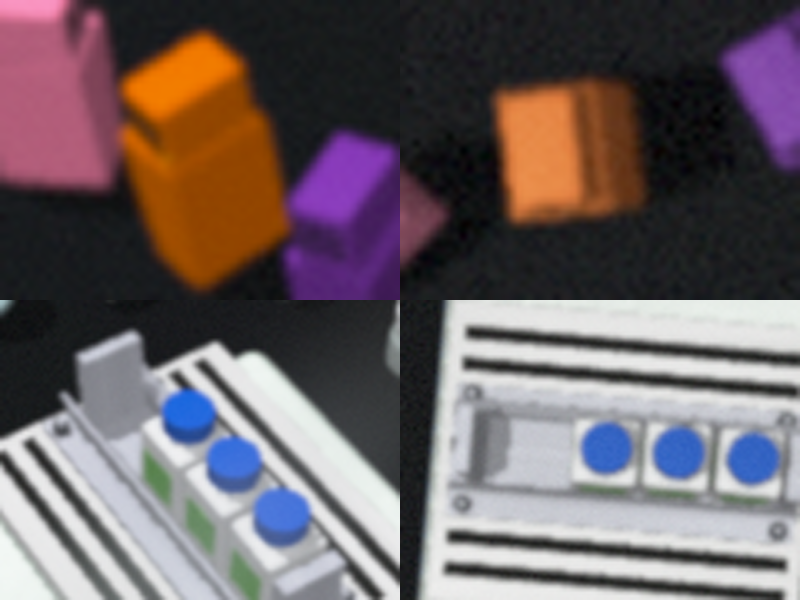

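The wedge stands with its flat face towards the shaker (top crop, steps on its right), and its yaw of about 0.155 is unambiguous. The cap fits are poor, so I'll check each view separately.

```bash
cat > m2.py <<'E'
from h import *
ks=[ctrl.camera("side"),ctrl.camera("top")]
for nm,q,z in(("c3",(549.6,0),106),("c2",(545.4,-46.6),106),("c1",(541.3,-96.3),106),("last",(417,-357),0)):
    M=[comp(blue(k),proj(k,[[*q,z+82]])[0]) for k in ks]
    for i in(0,1):
        p,c=fit([ks[i]],[M[i]],lambda p:place(CAP,p[0],p[1],0,z),q,[5,5]); print(nm,i,np.round(p,2),round(c,3))
    p,c=fit(ks,M,lambda p:place(CAP,p[0],p[1],0,p[2]),[*q,z],[5,5,5]); print(nm,"free z",np.round(p,2),round(c,3))
# slot direction in the top view: near-black long blobs, corner points on the plate z~106
m=(~bright(ks[1],75)).astype(np.uint8); n,l,st,ce=cv2.connectedComponentsWithStats(m)
for i in range(1,n):
    if st[i,2]>70 and st[i,3]<25:
        v,u=np.nonzero(l==i); L=cv2.fitLine(np.c_[u,v].astype(np.float32),2,0,.01,.01)[:,0]
        A,B=[ray(ks[1],L[2:]+s*L[:2]*40,104) for s in(-1,1)]; d=B-A; d=d if d[1]>0 else -d
        print("slot",np.round((A+B)/2,1),"yaw",-np.arctan2(d[0],d[1]))
# pixel masks for side housing: print wedge/last per-view
for nm,P,q,f,z in(("W",WEDGE,(408.6,319.9,.155),orange,45),("L",BOTTLE,(417.1,-357.4,.072),lambda k:bright(k,60),43)):
    for i in(0,1):
        M=comp(f(ks[i]),proj(ks[i],[[q[0],q[1],z]])[0]); p,c=fit([ks[i]],[M],lambda p:place(P,*p),q,[5,5,.1]); print(nm,i,np.round(p,3),round(c,3))
E
python3 m2.py
```

```text
c3 0 [550.08   0.61] 0.238
c3 1 [ 5.495e+02 -8.000e-02] 0.275
c3 free z [ 5.4958e+02 -1.0000e-02  1.0604e+02] 0.515
c2 0 [546.58 -45.15] 0.395
c2 1 [545.42 -46.6 ] 0.267
c2 free z [545.45 -46.62 105.88] 0.661
c1 0 [542.37 -93.65] 0.398
c1 1 [541.34 -96.28] 0.287
c1 free z [541.13 -94.81 104.  ] 0.687
last 0 [ 418.32 -357.13] 0.146
last 1 [ 418.62 -358.93] 0.24
last free z [ 418.22 -357.6     1.18] 0.395
slot [629.1 -23.6] yaw -0.09779950305975957
slot [607.3 -22. ] yaw -0.09713095054678647
slot [488.5  -8.8] yaw -0.09789091730009102
slot [466.6  -6.5] yaw -0.09771754404528328
W 0 [4.08675e+02 3.18594e+02 2.74000e-01] 0.088
W 1 [4.08559e+02 3.19829e+02 1.53000e-01] 0.081
L 0 [ 4.16766e+02 -3.57396e+02  8.60000e-02] 0.054
L 1 [ 4.17885e+02 -3.56613e+02  1.00000e-01] 0.091
```

Both views agree. The trough centre is about (548.2, -15.2) with yaw -0.098, the bottle is at (417.2, -357.2) with yaw 0.08, and the wedge is at (408.6, 319.5) with yaw 0.15. Now I'll pick up the bottle.

```bash
cat >> h.py <<'E'
TY=-.0978; C=np.array([548.2,-15.2]); UY=np.array([-np.sin(TY),np.cos(TY)]); UX=np.array([np.cos(TY),np.sin(TY)])
def tr(s,x=0): return C+UY*(s-106)+UX*x     # s = distance from flat_stop face along +y
def rot(th,flip=0): return [np.pi,0,th+(np.pi/2 if not flip else -np.pi/2)]
def st(n=""):
    s=ctrl.get_state(); print(n,"t",round(s["time"],1),"p",np.round(s["eef_pos"],1),"rot",np.round(s["tool_rot"],3),"F",np.round(s["force"],1),"open",round(s["opening"],3),"gf",round(s["grasp_force"],1))
E
python3 - <<'E'
from h import *
for f in(0,1):
    for n,p,th in(("L",[417.2,-357.2,28],.08),("Lr",[*tr(171.5),134],TY),("W",[408.6,319.5,57],.15),("Wr",[*tr(189),175],TY)):
        q=ctrl.inverse_kinematics(p,rot(th,f)); print(f,n,None if q is None else np.round(q,2))
F=1 if (lambda a:a is None or abs(a[5])>1.9)(ctrl.inverse_kinematics([417.2,-357.2,28],rot(.08,0))) else 0
print("use",F)
L=[417.2,-357.2]
ctrl.movel([221.755,637.519,260])
ctrl.move_to([*L,140],rot(.08,F)); st("above")
ctrl.movel([*L,28],rate=100); st("down")
ctrl.grasp(40); st("grip")
ctrl.movel([*L,250]); st("lift")
k=ctrl.camera("side"); cv2.imwrite("pics/g1.png",k["color"][:,:,::-1])
E
```

```text
0 L [-0.89  0.27  2.01  0.    0.86 -0.97]
0 Lr [-0.09  0.13  1.95 -0.    1.06  0.01]
0 W [ 0.47  0.16  2.08 -0.    0.9   0.32]
0 Wr [-0.06  0.09  1.91 -0.    1.14  0.04]
1 L [-0.89  0.27  2.01 -0.    0.86  2.17]
1 Lr None
1 W [ 0.47  0.16  2.08 -0.    0.9  -2.82]
1 Wr None
use 0
above t 5.3 p [ 417.6 -356.8  140.1] rot [3.141 0.    1.652] F [0.3 0.1 0. ] open 0.999 gf 0.0
down t 6.6 p [ 417.7 -357.8   28.8] rot [3.141e+00 1.000e-03 1.651e+00] F [1.1 0.6 0.4] open 0.998 gf 0.0
grip t 7.0 p [ 417.5 -357.6   28.5] rot [3.141e+00 1.000e-03 1.651e+00] F [-0.1 -0.5  1.8] open 0.511 gf 42.0
lift t 8.7 p [ 416.8 -356.7  248.7] rot [-3.140e+00 -2.000e-03  1.651e+00] F [ 0.1 -0.5 -2.1] open 0.513 gf 41.8
```

Run:
```python
from h import *
P=tr(171.5)
ctrl.movel([*P,250],rot(TY),rate=200); st("over")
ctrl.movel([*P,170],rate=100)
ctrl.wait(.2); st("hover")
k=ctrl.camera("side"); a=k["color"][160:260,270:400,::-1]
k=ctrl.camera("top"); b=k["color"][170:270,260:390,::-1]
cv2.imwrite("pics/g2.png",cv2.resize(np.hstack([a,b]),None,fx=3,fy=3,interpolation=cv2.INTER_CUBIC))
```

```text
over t 11.0 p [554.5  49.4 250. ] rot [-3.142  0.     1.472] F [-0.2 -0.2 -1. ] open 0.513 gf 41.8
hover t 12.2 p [555.1  49.9 170.9] rot [ 3.14  -0.     1.473] F [-0.2  0.2 -1.3] open 0.512 gf 41.7
```

View pics/g2.png

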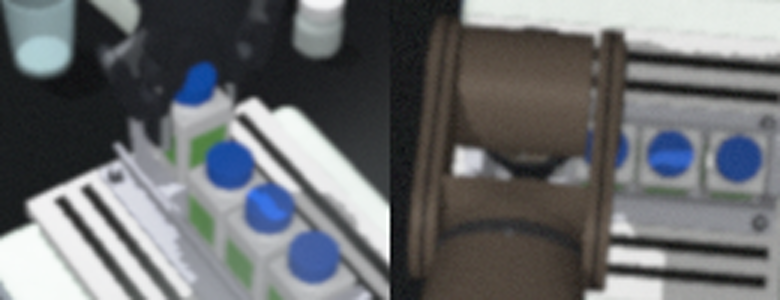

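The side crop shows the bottle held upright over the open place, just behind row3's cap at (230,165). Next I'll lower it and then push.

Run:
```python
from h import *
P=tr(171.5)
c=ctrl.movel([*P,131],rate=40,contact_N=8); st("floor %s"%c)
s=ctrl.get_state()
if s["eef_pos"][2]<139:
    z=s["eef_pos"][2]+.7; 
    c=ctrl.movel([*tr(140),z],rate=25,contact_N=14); st("push %s"%c)
    p=ctrl.get_state()["eef_pos"][:2]; d=p-C; print("s",d@UY+106,"x",d@UX)
```

```text
floor True t 13.1 p [554.2  50.1 134.5] rot [-3.14  -0.     1.473] F [0.4 0.6 4.1] open 0.514 gf 42.1
push True t 13.9 p [552.5  33.5 134.6] rot [-3.138 -0.007  1.471] F [0.2 1.5 2.8] open 0.509 gf 42.1
s 154.91000370701738 x -0.5064801298717504
```

Run:
```python
from h import *
z=ctrl.get_state()["eef_pos"][2]
for i in range(2):
    c=ctrl.movel([*tr(145),z],rate=20,contact_N=18)
    p=ctrl.get_state()["eef_pos"][:2]; d=p-C; st("push %s s %.1f"%(c,d@UY+106))
ctrl.open_gripper(); st("open")
p=ctrl.get_state()["eef_pos"]; ctrl.movel([p[0],p[1],250])
W=[408.6,319.5]
ctrl.move_to([*W,160],rot(.15)); st()
k=ctrl.camera("side"); a=k["color"][150:270,270:430,::-1]
t=ctrl.camera("top"); b=t["color"][170:290,260:420,::-1]
cv2.imwrite("pics/g3.png",cv2.resize(np.hstack([a,b]),None,fx=2.5,fy=2.5,interpolation=cv2.INTER_CUBIC))
for s in(22,66,110,154):
    q=tr(s); M=comp(blue(t),proj(t,[[*q,192]])[0]); p,c=fit([t],[M],lambda p:place(CAP,p[0],p[1],0,106),q,[5,5]); print(s,"cap s",round((p-C)@UY+106,1),"x",round((p-C)@UX,1),round(c,2))
```

```text
push True s 155.3 t 14.2 p [552.9  33.9 134.9] rot [-3.14  -0.019  1.468] F [-0.4  1.6  2.4] open 0.509 gf 42.1
push True s 155.7 t 14.6 p [553.2  34.2 135.1] rot [-3.141 -0.031  1.466] F [-0.3  1.4  1.3] open 0.511 gf 42.1
open t 15.1 p [553.1  34.5 135. ] rot [-3.141 -0.031  1.466] F [ 0.3  0.1 -0.1] open 1.0 gf 0.0
 t 17.2 p [409.5 319.1 160.4] rot [3.141 0.    1.72 ] F [ 0.1  0.6 -0.7] open 0.997 gf 0.0
22 cap s 22.0 x 0.8 0.27
66 cap s 65.8 x -0.2 0.27
110 cap s 111.0 x 1.2 0.28
154 cap s 156.6 x -0.1 0.28
```

View pics/g3.png

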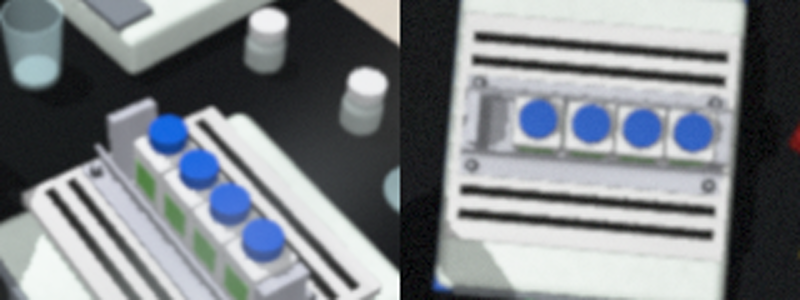

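The row is in line, but the cap spacings (43.8, 45.2 and 45.6) suggest about 2 mm is still open, and the tool had tilted slightly. One more push, this time with the tool kept vertical.

Run:
```python
from h import *
R=rot(TY)
ctrl.move_to([*tr(156.3),230],R)
ctrl.movel([*tr(156.3),135],R,rate=130); ctrl.grasp(40); st("grip")
c=ctrl.movel([*tr(153.2),135],R,rate=12,contact_N=25); d=ctrl.get_state()["eef_pos"][:2]-C; st("push %s s %.1f"%(c,d@UY+106))
ctrl.wait(.3); st("hold")
ctrl.open_gripper(); p=ctrl.get_state()["eef_pos"]; ctrl.movel([p[0],p[1],250],R)
W=[408.6,319.5]
ctrl.move_to([*W,160],rot(.15)); st()
t=ctrl.camera("top")
for s in(22,66,110,154):
    q=tr(s); M=comp(blue(t),proj(t,[[*q,192]])[0]); p,c=fit([t],[M],lambda p:place(CAP,p[0],p[1],0,106),q,[5,5]); print(s,"cap s",round((p-C)@UY+106,1),"x",round((p-C)@UX,1),round(c,2))
```

```text
grip t 19.9 p [553.7  34.7 135.9] rot [3.14  0.    1.473] F [0.4 0.9 3.2] open 0.515 gf 42.4
push False s 154.4 t 20.3 p [553.5  32.9 135.9] rot [ 3.140e+00 -3.000e-03  1.473e+00] F [1.  4.3 4.6] open 0.508 gf 42.6
hold t 20.6 p [553.5  32.9 135.9] rot [ 3.140e+00 -3.000e-03  1.473e+00] F [1.2 5.5 3.8] open 0.512 gf 42.6
 t 23.3 p [409.4 319.1 160.3] rot [3.141 0.    1.72 ] F [-0.2  0.9  0.5] open 1.002 gf 0.0
22 cap s 22.0 x 0.8 0.27
66 cap s 65.8 x -0.2 0.27
110 cap s 112.0 x 0.3 0.3
154 cap s 154.8 x 0.7 0.28
```

The four caps now span 132.8 mm against 132 nominal, so the row is closed. Now the wedge.

Run:
```python
from h import *
W=np.array([408.1,322.5]); 
c=ctrl.movel([*W,56.5],rot(.15),rate=100,contact_N=10); st("down %s"%c)
ctrl.grasp(70); st("grip")
p=ctrl.get_state()["eef_pos"]
ctrl.movel([p[0],p[1],270]); st("lift")
H=lambda s,h:[*tr(s+3),h+162.5]
ctrl.movel(H(192.7,107),rot(TY),rate=200)
ctrl.movel(H(192.7,75),rot(TY),rate=80); ctrl.wait(.2); st("hover")
k=ctrl.camera("side"); cv2.imwrite("pics/g4.png",cv2.resize(k["color"][120:260,240:400,::-1],None,fx=4,fy=4,interpolation=cv2.INTER_CUBIC))
M=comp(orange(k)&(np.arange(480)[:,None]>0),proj(k,[[*tr(192),181+30]])[0]); print(M.sum())
p,c=fit([k],[M],lambda p:place(WEDGE,p[0],p[1],TY,181),tr(192.7),[4,4]); print("wedge s",(p-C)@UY+106,(p-C)@UX,c)
```

```text
down False t 24.5 p [408.7 322.8  57.3] rot [ 3.14  -0.     1.721] F [-1.  -0.2  0.2] open 1.003 gf 0.0
grip t 25.0 p [408.6 322.9  57.5] rot [ 3.140e+00 -1.000e-03  1.721e+00] F [-1.5  0.1  6.3] open 0.477 gf 70.1
lift t 26.6 p [408.1 322.7 268.7] rot [-3.139e+00  1.000e-03  1.721e+00] F [-0.4 -0.1 -1.7] open 0.473 gf 70.7
hover t 28.9 p [557.4  74.  238.2] rot [ 3.14  -0.     1.473] F [-0.9  0.2 -0.6] open 0.477 gf 70.7
883.0
wedge s 190.50919263323868 0.1933591747630382 0.18063584907086228
```

View pics/g4.png

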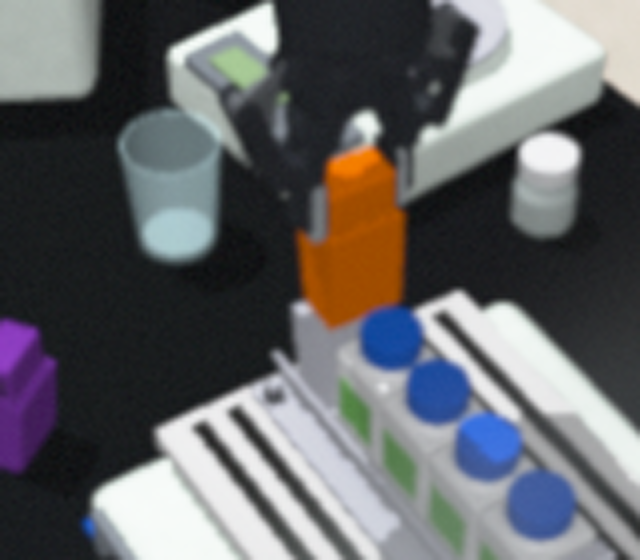

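The wedge is held upright behind the last cap, above the gap and facing the right way. I'll lower it with contact stops.

Run:
```python
from h import *
H=lambda s,h:[*tr(s+3),h+162.5]
def S(n): d=ctrl.get_state()["eef_pos"]; st(n+" s %.1f h %.1f"%((d[:2]-C)@UY+103,d[2]-163.5))
R=rot(TY)
c=ctrl.movel(H(192.5,50),R,rate=40,contact_N=6); S("a %s"%c)
if not c:
    c=ctrl.movel(H(191,34),R,rate=30,contact_N=6); S("b %s"%c)
if not c:
    c=ctrl.movel(H(189.7,18),R,rate=25,contact_N=8); S("c %s"%c)
```

```text
a False s 192.5 h 49.1 t 29.8 p [557.1  73.9 212.6] rot [ 3.141 -0.     1.473] F [ 1.1  0.8 -0.6] open 0.478 gf 70.7
b False s 191.0 h 32.9 t 30.5 p [556.8  72.4 196.4] rot [-3.141  0.     1.473] F [-0.3 -0.7 -0.8] open 0.474 gf 70.7
c False s 190.4 h 16.8 t 31.2 p [556.6  71.8 180.3] rot [-3.141e+00 -1.000e-03  1.473e+00] F [ 0.3  5.2 -1.7] open 0.475 gf 70.6
```

Run:
```python
from h import *
H=lambda s,h:[*tr(s+3),h+162.5]
def S(n): d=ctrl.get_state()["eef_pos"]; st(n+" s %.1f h %.1f"%((d[:2]-C)@UY+103,d[2]-163.5))
R=rot(TY)
c=ctrl.movel(H(190.3,4),R,rate=20,contact_N=22); S("press %s"%c)
ctrl.wait(.2)
c=ctrl.movel(H(190.3,4),R,rate=20,contact_N=28); S("press %s"%c)
ctrl.wait(.2); S("")
```

```text
press True s 190.5 h 11.9 t 31.8 p [557.9  71.8 175.4] rot [3.139 0.    1.477] F [-0.1  0.6  3.8] open 0.477 gf 71.4
press True s 190.5 h 11.7 t 32.3 p [558.   71.8 175.2] rot [3.140e+00 1.000e-03 1.477e+00] F [0.1 0.2 4.6] open 0.478 gf 71.4
 s 190.5 h 11.7 t 32.5 p [558.1  71.8 175.2] rot [3.140e+00 1.000e-03 1.477e+00] F [-1.  -1.1  5. ] open 0.477 gf 71.5
```

It jammed at a foot height of 11.7 mm, as expected. I'll release it, press once more on top with closed fingers, and check.

Run:
```python
from h import *
R=rot(TY)
ctrl.open_gripper(); p=ctrl.get_state()["eef_pos"]; ctrl.movel([p[0],p[1],260],R,rate=120)
ctrl.grasp(20); ctrl.movel([*tr(192.5),222],R)
c=ctrl.movel([*tr(192.5),195],R,rate=20,contact_N=20); st("top press %s"%c)
ctrl.movel([*tr(192.5),290],R); ctrl.move_to([450,330,300],R); st("clear")
k=ctrl.camera("side"); t=ctrl.camera("top")
for s in(22,66,110,154):
    q=tr(s); M=comp(blue(t),proj(t,[[*q,192]])[0]); p,c=fit([t],[M],lambda p:place(CAP,p[0],p[1],0,106),q,[5,5]); print(s,"cap s",round((p-C)@UY+106,1),round(c,2))
cv2.imwrite("pics/g5.png",cv2.resize(np.hstack([k["color"][130:290,250:410,::-1],t["color"][160:320,260:420,::-1]]),None,fx=2.5,fy=2.5,interpolation=cv2.INTER_CUBIC))
```

```text
top press True t 35.9 p [556.7  70.9 207.7] rot [-3.141  0.     1.473] F [-0.9  0.2  2.8] open 0.002 gf 1.6
clear t 37.7 p [450.4 329.3 299.4] rot [-3.141e+00  1.000e-03  1.472e+00] F [-0.6 -0.6  0.4] open 0.002 gf 0.0
22 cap s 22.0 0.27
66 cap s 65.8 0.27
110 cap s 111.0 0.29
154 cap s 155.1 0.26
```

View pics/g5.png

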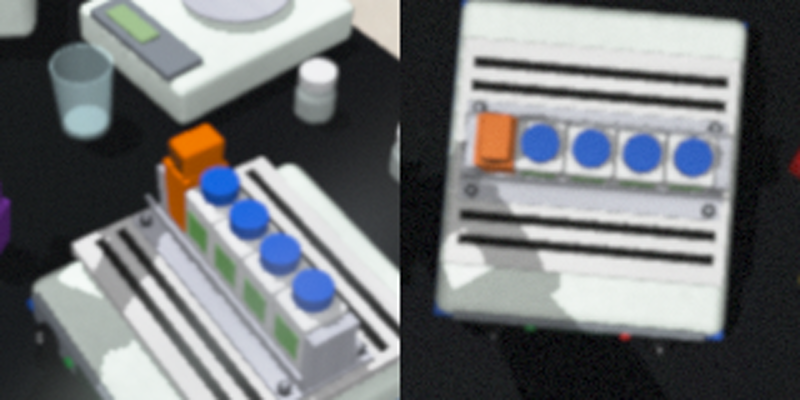

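The wedge top is at z = 207.7, so the foot is 11.7 mm above the trough floor. A 1 mm gap in the row would raise it by 7 mm, so the row is tight. The picture shows the wedge upright between the last bottle and the stop, with the beaker still standing.

```bash
python3 -c "
from cell import ctrl
print(ctrl.close_job())"
```

```text
the job is handed in; nothing more can be done
None
```

The job is handed in at about 38 s: the last bottle is in the trough, the row of four is closed up, and the orange wedge is jammed upright with its foot about 11.7 mm above the floor; the reagent bottle and beaker were not touched.

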